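Hang the chamber door on the thermal analyser

TASK

Take the windowed door out of its grooved stand and hang it back on the analyser: lower it gently, standing open, so that both of its hinge sockets go fully home over the two upright pins together, then swing it shut against its buffers and leave it. The hinge strip is clamped somewhere along its slots, so feel for the pins and do not force the door down on them, nor slam or press it hard; leave the other things on the bench where they are.

Things in the scene. Friction and masses are not known exactly. Their poses are not given: they have to be found in the camera images.
- door_centre (a point): Centre (and about the balance point) of the loose door: upright panel 160 mm wide (its y), 16 mm thick (its x), 190 mm high (z), 0.3 to 0.5 kg, grey frame round a thin recessed blue-tinted pane. Its outer face looks along its -x. It starts standing loosely in the stand, lower edge 12 mm above the bench
- door_socket (a point): Mouth of the door's upper hinge socket, 94 mm along +y and 45 mm above the door's centre; axes as the door. Two round steel knuckles (19 mm across, 20 mm long, sockets 10 mm wide right through) stand out from the door's +y edge on one upright axis through this point; the lower knuckle's mouth is 115 mm below this one
- case: The thermal analyser, fixed: grey box 340 x 340 mm, 225 mm high, furnace drum on its top (110 mm higher, from 160 mm behind the front). Origin under its centre; the front with the chamber opening is 170 mm along -x, looking to -x. Shut, the door lies parallel to it on two rubber buffers 12 mm high (63 mm along -y), door axes parallel to the case's, knuckles towards +y
- hinge_mid (a point): Middle of the hinge strip's adjusting range, at the height of the upper shoulder (170 mm above the bench), 20 mm before the front, 95 mm along +y of the case's centre; axes as the case. The strip is screwed tight through level slots: the axis of its two pins stands anywhere up to 12 mm to either side of this point along the case's y, not off in x or z
- stand: White plastic stand, fixed, base 75 x 110 mm and 12 mm thick, with two 10 mm rails (tops 42 mm above the bench) and a 19 mm groove between them along its y, in which the door stands. Origin under its centre
- wash_bottle: Bystander: white plastic bottle 58 mm across, 135 mm high; origin under its centre
- beaker: Bystander: glass beaker 68 mm across, 85 mm high; origin under its centre
- sample_jar: Bystander: amber jar 44 mm across, 50 mm high; origin under its centre
- screwdriver: Bystander: screwdriver 170 mm long lying along its x, 26 mm high; origin under its middle
- gas_fitting: Bystander: brass fitting 28 mm across, 36 mm high; origin under its centre
- tweezers: Bystander: steel tweezers 125 mm long lying along their x, 8 mm high; origin under the middle
- door_rail (a point): Middle of the door's top rail, 14 mm below the top edge and 81 mm above the door's centre; the rail is 28 mm high, 160 mm long (along y) and 16 mm thick: grip it across its thickness from above. Axes as the door
- pin_tip_mid (a point): 20 mm above hinge_mid: the height of the upper pin's tip (190 mm). Two upright pins on one axis, 8 mm thick, 20 mm long, 1 mm chamfer round the flat tip, each on a round 18 mm shoulder; shoulder tops 55 and 170 mm above the bench. Fully home, the knuckles rest on the shoulders and the door turns freely, from shut over 90 degrees (straight out, door yaw = case yaw - 90 degrees) to 180
Mind the look-alikes: they are no part of the job. There is more than one size of the part that bears door_centre; the job needs the largest.

How it is judged:
On the way:
1. the door is down over both pins, sockets fully home on the shoulders, upright and still standing open (z of door_socket in the frame of hinge_mid between -0.004 and 0.003 m and x of door_socket in the frame of hinge_mid between -0.004 and 0.004 m and y of door_socket in the frame of hinge_mid between -0.016 and 0.016 m and angle between door_centre's own z axis and vertical below 0.05 rad and angle between the x axis of door_centre and the x axis of case, either way round above 0.4 rad), for 0.2 s.
At the end, for the whole second after the job is handed in: The door hangs on both pins with its sockets fully home (within 3 mm of the shoulders' height, 4 mm across the pin line, anywhere in the strip's adjusting range), upright within 0.05 rad, shut within 0.06 rad of parallel to the analyser's front, at rest (z of door_socket in the frame of hinge_mid between -0.004 and 0.003 m and x of door_socket in the frame of hinge_mid between -0.004 and 0.004 m and y of door_socket in the frame of hinge_mid between -0.016 and 0.016 m and angle between door_centre's own z axis and vertical below 0.05 rad and angle between the x axis of door_centre and the x axis of case, either way round below 0.06 rad and y of door_centre in the frame of hinge_mid below -0.07 m and linear speed of door below 0.02 m/s); the robot touches nothing.
It fails at once if the door is forced, dropped or slammed: more than 40 N between the door and the analyser (case, hinge strip and pins) (contact force between door and case above 40 N).
It fails at once if a bystander is shifted by more than 30 mm (distance of any of wash_bottle, beaker, sample_jar, screwdriver, gas_fitting, tweezers from where it was at the start of the episode above 0.03 m).
It also fails if it takes over 72 s, if anything falls off the work surface, if the arm or the gripper's body presses on something with over 40 N, if the wrist force passes 120 N, or if a joint passes its speed limit or range.

ROBOT

A 7-joint arm with a two-finger parallel gripper is mounted at the origin on the work surface. World frame = base frame: x ahead of the robot, y to its left, z up, the work surface at z = 0. Lengths are in m, angles in rad, forces in N, time in s.
With the tool pointing down it reaches from about 0.4 to 0.85 m from the base axis. Payload 10.4 kg.
Tool frame: the origin (TCP) lies midway between the tips of the shut fingers; the grasp point (between the pads) lies 19 mm behind it; z points along the fingers, y is the direction in which the jaws open and shut (so a half turn about z gives the same grasp; the last joint's range is limited). The gripper opens to 87 mm and grips with 3 to 60 N. Pads are 19 mm wide; open, the fingers measure 117 mm over their backs; the gripper's body (75 mm by 190 mm) begins 51 mm behind the grasp point.
Start: joints at [1.134, 0.332, -0.065, 1.46, 0.022, 1.35, -0.088], TCP at [0.251, -0.572, 0.223] pointing down, gripper open.
Joint ranges: [-2.6, 2.6], [-0.5, 2.12], [-1.47, 1.34], [0.16, 2.42], [-1.27, 4.41], [0.06, 2.06], [-2.6, 2.6]. Speed limits (rad/s): [2.22, 2.22, 2.79, 2.79, 3.14, 3.14, 3.14].

INTERFACE

Orientations are given as a unit quaternion [w, x, y, z].
In Python, from workcell import env gives the robot as it stands. The module is installed in compiled form; this text tells all that it offers.
- The arm moves only by the tool move_arm, never from a script. Its argument "series" is text: rows parted by semicolons, each of 7 numbers parted by spaces: the turn, a rotation vector about the tool's x, y, z in degrees, then the shift along the tool's x, y, z in cm, then the opening, from -1 (shut) to 1 (fully open). In form: rx ry rz tx ty tz gripper; .... A call has exactly 10 rows; each row is the pose to reach, as a shift and turn from the pose measured when the call began, along the tool's axes at that moment; what a row does not reach only later rows make up. A row lasts 1/10 s, in which the tool goes at most 50 mm and 8.59 degrees, less where a joint would pass 70% of its speed; a pose out of reach is approached as far as the arm can. A call with a gripper value outside its range is refused whole. The fingers move at their own pace and stop on an object; "newtons" is the grip in N (left out, the last holds). Time passes only in rows, so rows that repeat a pose let the fingers close, or fill a call up. It gives the time, the measured TCP pose, the force and the opening at its end, in the units of the state.
- env.read_state(): the state, without advancing time (a new reading comes with each control period).
- env.camera(name): name is "side" or "top" or "wrist"; returns the picture (400x640x3 uint8, red, green, blue); there is no depth.
- env.camera_info(name): a dict with "intrinsics" (3x3 intrinsics, pixels), "dist" ([k1, k2, p1, p2, k3] as OpenCV has them; the pictures are not rectified), "rvec" (rotation vector, rad) and "tvec" (3), from world to camera coordinates, as OpenCV has them. Camera axes: x right, y down, z forward; pixel columns grow to the right and rows downward; lengths in m; the calibration is good to about 2 mm. A picture is of the moment at which its call begins: read the wrist's pose just before it. camera_info takes no time and is no camera call; for the wrist camera it gives the pose at the moment of the call.
- env.job_done(): hands the job in, once; it reports no verdict.
Trained networks look in the newest picture that a camera, given by its name, has taken for a name from the list of things; names that differ only in an ending like _2 or _b are one class to them, and where a whole thing is asked for, a point or a joint stands for the part that bears it (a point fixed in the world has none). Each returns a list of dicts, best first, with "confidence" (0 to 1); they miss things now and then, are a little off and sometimes report something else, mostly with a low value. They report only what shows in the picture. A call takes as long as a camera call. They do not tell look-alikes from the thing itself.
- env.look_for(camera, label): "box" ([left, top, right, bottom] in pixels, round what is visible of it).
- env.masks_of(camera, label): "region" (400x640 bool, what is visible of it) and "box" ([left, top, right, bottom] in pixels, round what is visible of it).
The state is a dict: "time": time; "q": joint angles; "dq": joint speeds; "effort": joint torques, N m; "eef_pos": TCP position; "ee_rot": TCP orientation; "ft_force": force on the tool from outside, world axes, zero at the start; "torque": the same for the moment, N m; "opening": finger opening in m.
Only numpy, scipy, OpenCV 4.12 (cv2) and the standard library are available. Lean on these libraries where they do the work, as an engineer would, in place of code of your own. Each camera call takes 0.05 s, during which the arm holds its last target. There are 200 camera calls.

## Working session

There is one attempt and no reset: what is moved stays moved. The work goes in short steps, Python scripts to look and compute and a tool call to move; the robot and the scene stay as the last step left them, time stands still between calls to the robot, and variables do not carry over. Pictures are saved under pics/ and viewed, about 8 in all and at most 12, crops included, and the job is handed in when it is done.

Besides the shell and the picture viewer there is one more tool, called by a JSON object that holds its "method" and its "body", one argument or row to a line. move_arm: Moves the arm, as the interface text tells. Its arguments: {"type":"object","properties":{"series":{"type":"string"},"newtons":{"type":"number"}},"required":["series"]}

```bash
mkdir -p pics
cat > h.py <<'E'
import numpy as np, cv2
from scipy.spatial.transform import Rotation as R
from workcell import env
def snap(c,name=None,crop=None,scale=1):
    im=env.camera(c); o=im
    if name:
        if crop: o=o[crop[1]:crop[3],crop[0]:crop[2]]
        if scale!=1:o=cv2.resize(o,None,fx=scale,fy=scale,interpolation=cv2.INTER_CUBIC)
        cv2.imwrite('pics/'+name+'.png',cv2.cvtColor(o,cv2.COLOR_RGB2BGR))
    return im
def cam(c):
    i=env.camera_info(c); return [np.array(i[k],float) for k in('intrinsics','dist','rvec','tvec')]
def onplane(c,pts,z,ci=None):
    K,d,r,t=ci or cam(c); M=cv2.Rodrigues(r)[0]
    u=cv2.undistortPoints(np.array(pts,float).reshape(-1,1,2),K,d)[:,0]
    D=np.c_[u,np.ones(len(u))]@M; o=-M.T@t.ravel()
    return o+D*((z-o[2])/D[:,2])[:,None]
def proj(c,P,ci=None):
    K,d,r,t=ci or cam(c); return cv2.projectPoints(np.array(P,float).reshape(-1,3),r,t,K,d)[0][:,0]
def st():
    s=env.read_state(); q=s['ee_rot']; return s,np.array(s['eef_pos']),R.from_quat([q[1],q[2],q[3],q[0]])
E
python3 - <<'E'
from h import *
a=snap('side');b=snap('top')
cv2.imwrite('pics/a.png',cv2.cvtColor(a,cv2.COLOR_RGB2BGR));cv2.imwrite('pics/b.png',cv2.cvtColor(b,cv2.COLOR_RGB2BGR))
for c in('side','top'):
    K,d,r,t=cam(c);print(c,-cv2.Rodrigues(r)[0].T@t.ravel(),K[0,0])
    for l in('door_centre','case','stand','wash_bottle','beaker','sample_jar','screwdriver','gas_fitting','tweezers'):
        print(l,[(np.round(x['box']).astype(int).tolist(),round(x['confidence'],2)) for x in env.look_for(c,l)][:3])
print(env.read_state())
E
```

```text
side [0.39296368 0.90821922 0.67718595] 370.96650573456765
door_centre [([432, 235, 458, 315], 0.95), ([282, 203, 300, 316], 0.8), ([359, 279, 417, 365], 0.56)]
case [([266, 71, 379, 198], 0.58)]
stand [([276, 266, 314, 315], 0.96)]
wash_bottle [([199, 232, 235, 285], 0.9)]
beaker [([196, 206, 224, 242], 0.8)]
sample_jar [([214, 315, 236, 345], 0.74), ([265, 71, 378, 201], 0.35)]
screwdriver [([347, 255, 381, 302], 0.69)]
gas_fitting [([320, 317, 331, 337], 0.53)]
tweezers [([338, 224, 372, 244], 0.68)]
top [0.41041677 0.07437453 1.36304066] 423.50840102572386
door_centre [([232, 291, 276, 316], 0.87), ([217, 184, 287, 198], 0.81), ([191, 243, 230, 276], 0.78)]
case [([381, 138, 527, 263], 0.9)]
stand [([235, 184, 272, 209], 0.84), ([250, 120, 271, 141], 0.15)]
wash_bottle [([251, 121, 270, 142], 0.59)]
beaker [([298, 101, 320, 123], 0.65), ([217, 183, 289, 198], 0.58), ([209, 150, 220, 160], 0.25)]
sample_jar [([207, 148, 221, 162], 0.64)]
screwdriver [([252, 239, 294, 261], 0.83)]
gas_fitting []
tweezers [([325, 230, 342, 250], 0.58), ([380, 137, 529, 266], 0.3)]
{'time': 1.0, 'q': array([ 1.1343823 ,  0.33221295, -0.06467056,  1.46007222,  0.02157262,
        1.34989141, -0.08848187]), 'dq': array([ 6.13702241e-04,  1.13865723e-03,  1.12129105e-04, -3.74415245e-04,
        6.53540225e-04, -6.51308465e-04,  5.96014560e-05]), 'effort': array([-1.52207340e-04, -6.23056412e+01,  2.43762578e-02, -3.90131414e+01,
       -6.12072763e-02,  3.16418591e-02, -3.24085863e-05]), 'eef_pos': array([ 0.2513401 , -0.57227534,  0.22258063]), 'ee_rot': array([4.86081218e-05, 9.78672337e-01, 2.05427488e-01, 3.01605987e-05]), 'ft_force': array([-0.73478499,  0.05859696, -0.2394215 ]), 'torque': array([ 0.04451541, -0.0299693 , -0.00979482]), 'opening': 0.08682723833360428}
```

View both.

Run:
```python
import cv2
a=cv2.imread('pics/a.png');b=cv2.imread('pics/b.png')
cv2.imwrite('pics/a2.png',cv2.resize(a[40:390,160:480],None,fx=1.7,fy=1.7,interpolation=2))
cv2.imwrite('pics/b2.png',cv2.resize(b[80:340,170:550],None,fx=2.1,fy=2.1,interpolation=2))
```

```text
(no output)
```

View pics/a2.png

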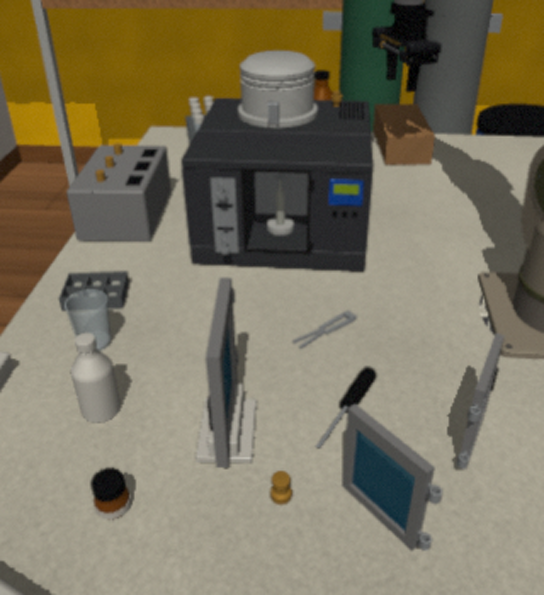

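View pics/b2.png

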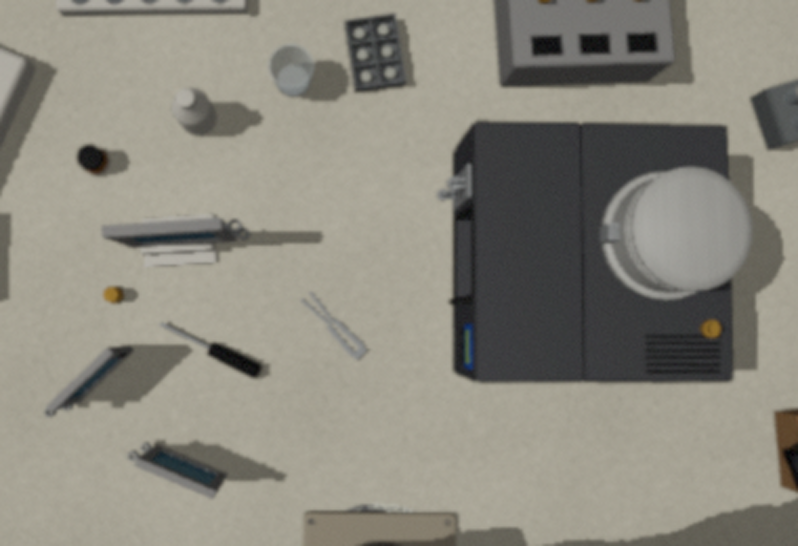

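Run:
```python
from h import *
f=lambda L,z:print(z,np.round(onplane('top',[(170+x/2.1,80+y/2.1) for x,y in L],z)[:,:2],3).tolist())
print('door top',);f([(103,227),(218,218),(219,241),(104,238)],.202)
print('knuckle');f([(236,228)],.172)
print('case top');f([(476,122),(727,126),(732,380),(477,380)],.225)
print('pin');f([(455,188),(463,172)],.19)
print('stand');f([(143,253),(215,250),(216,264),(144,264)],.012)
print('others');f([(335,325),(215,350),(193,110),(292,70),(113,295)],0)
K,d,r,t=cam('wrist');s,p,Rm=st();M=cv2.Rodrigues(r)[0];print('wristcam',Rm.inv().apply(-M.T@t.ravel()-p),Rm.as_matrix().round(3).tolist(),(M@Rm.as_matrix()).round(2).tolist(),K[0,0])
```

```text
door top
0.202 [[0.526, 0.376], [0.539, 0.223], [0.509, 0.221], [0.512, 0.374]]
knuckle
0.172 [[0.529, 0.202]]
case top
0.225 [[0.664, -0.114], [0.664, -0.449], [0.33, -0.448], [0.331, -0.114]]
pin
0.19 [[0.582, -0.091], [0.604, -0.102]]
stand
0.012 [[0.505, 0.362], [0.511, 0.251], [0.489, 0.249], [0.489, 0.36]]
others
0 [[0.398, 0.067], [0.358, 0.25], [0.731, 0.291], [0.795, 0.136], [0.441, 0.41]]
wristcam [ 0.07964638 -0.00056313 -0.16137068] [[0.916, 0.402, 0.0], [0.402, -0.916, -0.0], [0.0, 0.0, -1.0]] [[0.0, 1.0, -0.0], [-0.96, 0.0, -0.29], [-0.29, 0.0, 0.96]] 307.48608558072556
```

{"method": "move_arm", "body": {
  "series": "0 0 0 0 0 -5 1; 0 0 0 0 0 -10 1; 0 0 0 0 0 -15 1; 0 0 -5 2 -1 -19 1; 0 0 -10 5 -3 -20 1; 0 0 -16 9 -6 -20 1; 0 0 -24 13 -8.5 -20 1; 0 0 -32 17 -11 -20 1; 0 0 -38 21 -13.5 -20 1; 0 0 -44 25 -16 -20 1"
}}

```text
time: 2.0
eef_pos: [0.4166, -0.3234, 0.4229]
ee_rot: [0.0, 0.829, 0.559, -0.0]
ft_force: [0.6, 0.4, -0.3]
opening: 0.0867
```

{"method": "move_arm", "body": {
  "series": "0 0 -7 5 1 0 1; 0 0 -14 10 2 0 1; 0 0 -20 15 3.2 0 1; 0 0 -22 20 4.5 0 1; 0 0 -22 25 5.6 2 1; 0 0 -22 29 6.5 5 1; 0 0 -22 30 6.7 9 1; 0 0 -22 30 6.7 12 1; 0 0 -22 30 6.7 12.3 1; 0 0 -22 30 6.7 12.3 1"
}}

```text
time: 3.0
eef_pos: [0.5912, -0.0713, 0.3003]
ee_rot: [0.0, 0.708, 0.707, -0.0]
ft_force: [0.7, 0.6, 1.6]
opening: 0.0871
```

Run:
```python
from h import *
s,p,Rm=st();print(p,s['time'],s['q'])
ci=cam('wrist');snap('wrist','w1',(120,0,520,400),1.5)
print(proj('wrist',[[.592,-.091,.19],[.592,-.091,.17]],ci))
```

```text
[ 0.59120841 -0.07127113  0.30033753] 3.0 [ 0.48581543  0.28669154 -0.55786762  1.39336748  0.15150042  1.50390115
 -0.0653978 ]
[[316.42039134 212.35485289]
 [316.34444173 205.44452585]]
```

View pics/w1.png

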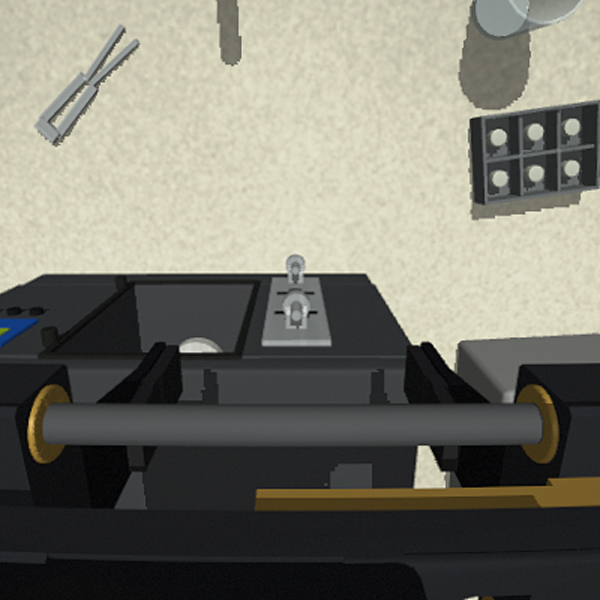

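Run:
```python
from h import *
snap('wrist','w2',(285,160,355,235),8)
```

```text
(no output)
```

View pics/w2.png

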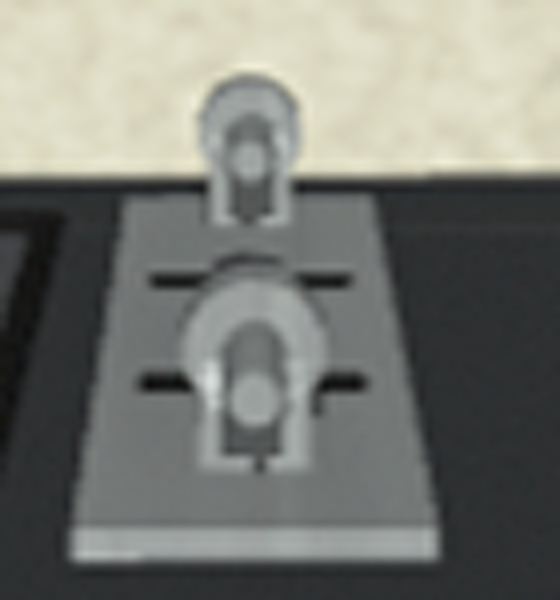

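Run:
```python
from h import *
ci=cam('wrist')
print(onplane('wrist',[(316.5,209.5)],.19,ci),onplane('wrist',[(315.5,179.3)],.075,ci))
# strip front-top edge corners, case right front corner line
print(onplane('wrist',[(285+70/8,160+527/8),(285+440/8,160+527/8)],.20,ci))
s,p,Rm=st()
print(Rm.as_matrix().round(3).tolist())
```

```text
[[ 0.59325595 -0.08889457  0.19      ]] [[ 0.59281531 -0.08841974  0.075     ]]
[[ 0.57213767 -0.10132734  0.2       ]
 [ 0.61492136 -0.10145959  0.2       ]]
[[0.002, 1.0, 0.003], [1.0, -0.002, -0.001], [-0.001, 0.003, -1.0]]
```

{"method": "move_arm", "body": {
  "series": "0 0 0 5 -1 -1 1; 0 0 0 10 -2 -2 1; 0 0 0 15 -3 -3 1; 0 0 0 20 -4 -3 1; 0 0 0 25 -5 -3 1; 0 0 0 30 -6 -3 1; 0 0 0 34 -7 -3 1; 0 0 0 36 -7 -3 1; 0 0 0 36 -7 -3 1; 0 0 0 36 -7 -3 1"
}}

```text
time: 4.1
eef_pos: [0.5234, 0.2884, 0.3329]
ee_rot: [0.002, 0.708, 0.706, 0.002]
ft_force: [0.0, -1.3, -0.2]
opening: 0.0868
```

Run:
```python
from h import *
s,p,Rm=st();print(p,s['time'],s['q'])
ci=cam('wrist');snap('wrist','w3',(170,60,490,300),2.4)
print(proj('wrist',[[.522,.30,.202],[.522,.22,.202],[.522,.38,.202]],ci))
```

```text
[0.52336863 0.2884234  0.33291495] 4.1 [-0.0040459   0.31988274 -0.75572163  1.32207996  0.22150188  1.57910742
 -0.73393491]
[[313.37236068 174.89756933]
 [313.68195101 249.1202686 ]
 [313.02382559  88.67546175]]
```

View pics/w3.png

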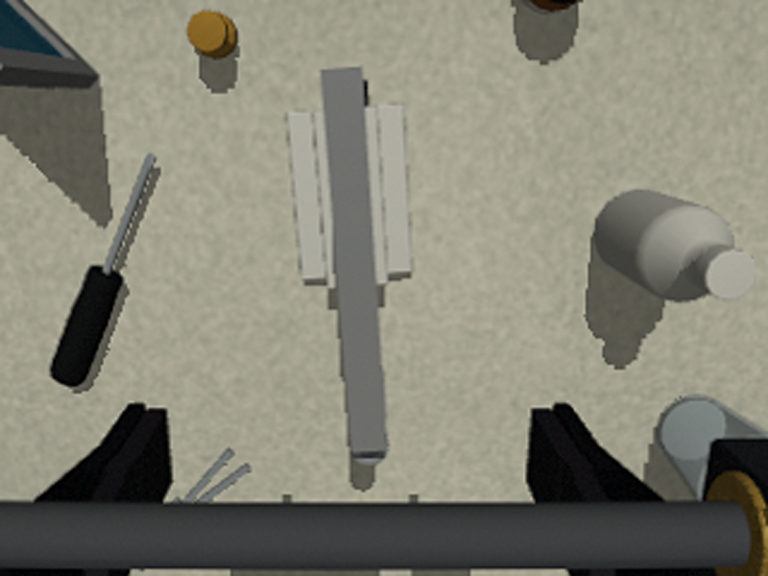

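Run:
```python
from h import *
P=onplane('wrist',[(170+x/2.4,60+y/2.4) for x,y in[(322,70),(361,68),(384,456),(349,459)]],.202)
a=(P[0]+P[1])/2;b=(P[2]+P[3])/2;c=(a+b)/2;v=b-a
print(P.round(4).tolist(),c,np.linalg.norm(v),np.degrees(np.arctan2(v[0],-v[1])))
s,p,Rm=st();print(p,Rm.inv().apply(c-p)*100,Rm.as_matrix()[:,0])
```

```text
[[0.5144, 0.3786, 0.202], [0.5291, 0.3793, 0.202], [0.5393, 0.218, 0.202], [0.524, 0.2167, 0.202]] [0.52671156 0.29816906 0.202     ] 0.1619248265707615 3.5097624658921927
[0.52366342 0.28753033 0.33260947] [ 1.08079138  0.23257405 13.06104411] [ 0.00427007  0.99999017 -0.00119652]
```

{"method": "move_arm", "body": {
  "series": "0 0 -3.7 1 0.3 2 1; 0 0 -3.7 1.1 0.3 5 1; 0 0 -3.7 1.1 0.3 9 1; 0 0 -3.7 1.1 0.3 13 1; 0 0 -3.7 1.1 0.3 15.5 1; 0 0 -3.7 1.1 0.3 16.4 1; 0 0 -3.7 1.1 0.3 16.4 1; 0 0 -3.7 1.1 0.3 16.4 -1; 0 0 -3.7 1.1 0.3 16.4 -1; 0 0 -3.7 1.1 0.3 16.4 -1",
  "newtons": 35
}}

```text
time: 5.15
eef_pos: [0.5282, 0.2986, 0.17]
ee_rot: [0.003, 0.686, 0.728, 0.002]
ft_force: [-1.2, -0.3, -0.6]
opening: 0.0704
```

{"method": "move_arm", "body": {
  "series": "0 0 0 0 0 0 -1; 0 0 0 0 0 0 -1; 0 0 0 0 0 0 -1; 0 0 0 0 0 0 -1; 0 0 0 0 0 0 -1; 0 0 0 0 0 -0.3 -1; 0 0 0 0 0 -0.6 -1; 0 0 0 0 0 -1 -1; 0 0 0 0 0 -1 -1; 0 0 0 0 0 -1 -1"
}}

```text
time: 6.15
eef_pos: [0.528, 0.2985, 0.1798]
ee_rot: [0.003, 0.686, 0.728, 0.002]
ft_force: [-0.0, -0.9, -4.6]
opening: 0.016
```

{"method": "move_arm", "body": {
  "series": "0 0 0 0 0 -2 -1; 0 0 0 0 0 -4 -1; 0 0 0 0 0 -5.5 -1; 0 0 0 -1 0 -5.5 -1; 0 0 0 -4 0.5 -5.5 -1; 0 0 1 -7 1 -5.5 -1; 0 0 2 -10 1.6 -5.5 -1; 0 0 3.4 -13 2 -5.5 -1; 0 0 3.4 -15 2.5 -5.5 -1; 0 0 3.4 -16 2.7 -5.5 -1"
}}

```text
time: 7.15
eef_pos: [0.5645, 0.1368, 0.2339]
ee_rot: [0.003, 0.708, 0.706, 0.001]
ft_force: [0.4, -0.2, -3.4]
opening: 0.0159
```

Run:
```python
from h import *
s,p,Rm=st();print(p,s['time'],Rm.as_matrix().round(4).tolist(),s['ft_force'],s['torque'],s['opening'])
ci=cam('wrist');snap('wrist','w4',(240,60,400,260),3)
```

```text
[0.56450093 0.13683599 0.23392357] 7.15 [[0.003, 1.0, 0.0055], [1.0, -0.003, -0.0022], [-0.0022, 0.0055, -1.0]] [ 0.40096985 -0.24281163 -3.37799588] [-0.0824617   0.00363682  0.04100579] 0.01591765053167335
```

View pics/w4.png

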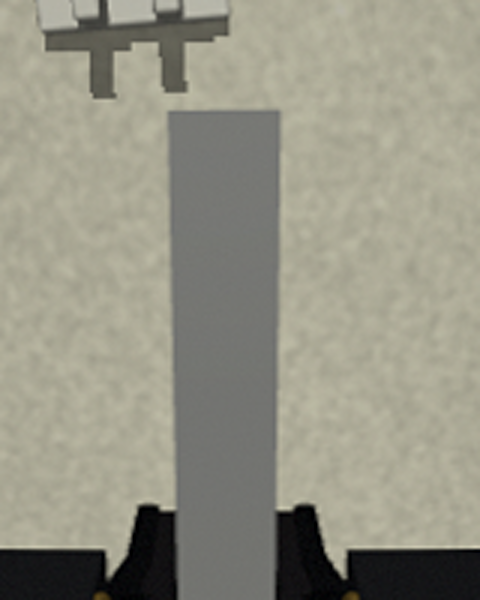

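Run:
```python
from h import *
s,p,Rm=st()
P=onplane('wrist',[(240+x/3,60+y/3) for x,y in[(168,111),(280,110),(175,450),(277,450)]],p[2]+.032)
Q=Rm.inv().apply(P-p);print(Q.round(4).tolist())
e=(Q[0]+Q[1])/2;n=(Q[2]+Q[3])/2;d=(n-e)/np.linalg.norm(n-e)
sock=e+d*(.174); print('yaw dev deg',np.degrees(np.arctan2(d[1],-d[0])),'socket tool xy',sock[:2])
w=p+Rm.apply([-.094,0,0]);print('nominal socket',w)
# side view of tilt: top cam
w=p+Rm.apply([sock[0],sock[1],0]);print('est socket',w,'d pin',np.array([.593,-.0887])-w[:2])
snap('side','s1',(260,90,420,260),4)
snap('top','t1')
```

```text
[[0.0821, -0.0081, -0.0322], [0.0822, 0.0069, -0.0322], [0.0339, -0.0079, -0.0321], [0.0338, 0.0073, -0.032]]
yaw dev deg 0.35424669257741165 socket tool xy [-0.09183221  0.00050283]
nominal socket [0.56444775 0.04233083 0.23424684]
est socket [0.56495799 0.04449688 0.23424459] d pin [ 0.02804201 -0.13319688]
```

View pics/s1.png

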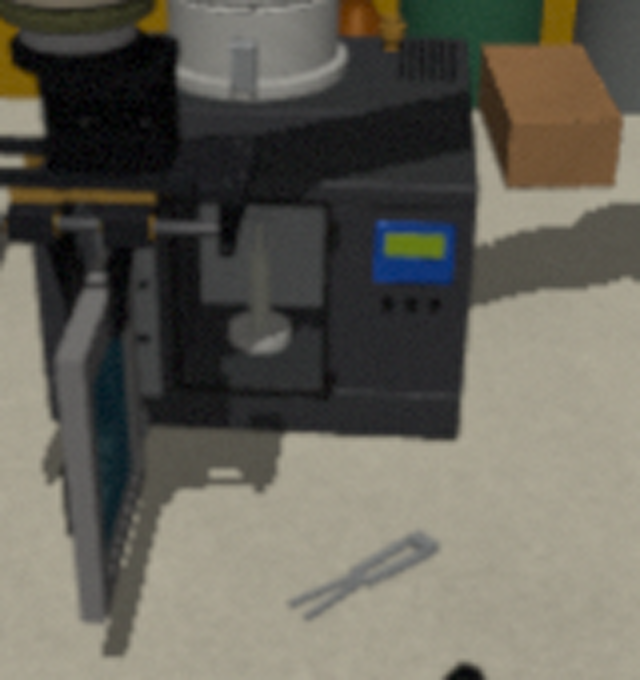

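{"method": "move_arm", "body": {
  "series": "0.3 0.1 0 -3 0.8 0 -1; 0.3 0.1 0 -6 1.5 0 -1; 0.3 0.1 0 -9 2.2 0 -1; 0.3 0.1 0 -11 2.6 0 -1; 0.3 0.1 0 -12.5 2.86 0 -1; 0.3 0.1 0 -13.2 2.86 0 -1; 0.3 0.1 0 -13.25 2.86 0 -1; 0.3 0.1 0 -13.25 2.86 0.5 -1; 0.3 0.1 0 -13.25 2.86 1 -1; 0.3 0.1 0 -13.25 2.86 1 -1"
}}

```text
time: 8.3
eef_pos: [0.5919, 0.0089, 0.2237]
ee_rot: [-0.001, 0.706, 0.708, 0.0]
ft_force: [-0.8, 0.4, -4.4]
opening: 0.0159
```

Run:
```python
from h import *
s,p,Rm=st();print(p,s['time'],Rm.as_matrix().round(4).tolist(),s['ft_force'],s['torque'],s['opening'])
ims=[]
a=snap('top')[110:200,370:440]; b=snap('side')[115:270,245:325]
a=cv2.resize(a,(465,600),interpolation=2)
b=cv2.resize(b,(310,600),interpolation=2)
cv2.imwrite('pics/c1.png',cv2.cvtColor(np.hstack([a,b]),cv2.COLOR_RGB2BGR))
```

```text
[0.59190206 0.00885301 0.22366982] 8.3 [[-0.0017, 1.0, -0.001], [1.0, 0.0017, 0.0016], [0.0016, -0.001, -1.0]] [-0.82060057  0.4198757  -4.37993493] [ 0.05197184 -0.07984762  0.00173595] 0.01589364834668945
```

View pics/c1.png

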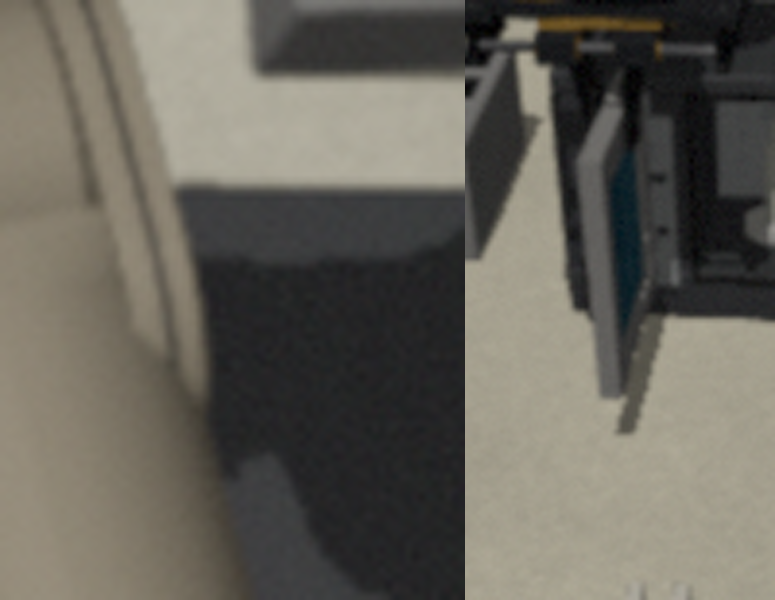

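```bash
cat >> h.py <<'E'
def avg(n=6):
    L=[]
    for _ in range(n):
        s,p,Rm=st(); L.append(np.r_[p,Rm.as_rotvec() if 0 else (Rm.as_matrix()[:,2]),np.degrees(np.arctan2(Rm.as_matrix()[1,0],Rm.as_matrix()[0,0])),s['ft_force'],s['torque']]); env.camera('top')
    L=np.array(L); return L
E
python3 - <<'E'
from h import *
L=avg(6);print(L[:,:7].round(4).tolist());print(L.mean(0).round(4).tolist());print(env.read_state()['q'])
E
```

```text
[[0.5924, 0.0085, 0.2246, 0.0002, 0.0015, -1.0, 90.0609], [0.5925, 0.0083, 0.2248, 0.0005, 0.0014, -1.0, 90.0469], [0.5926, 0.0082, 0.2249, 0.0008, 0.0014, -1.0, 90.0342], [0.5926, 0.0081, 0.225, 0.0009, 0.0013, -1.0, 90.0246], [0.5926, 0.008, 0.2249, 0.0009, 0.0014, -1.0, 90.0187], [0.5926, 0.0079, 0.2249, 0.0009, 0.0013, -1.0, 90.0128]]
[0.5925, 0.0082, 0.2248, 0.0007, 0.0014, -1.0, 90.033, 0.2549, -0.5261, -4.3418, -0.0065, -0.0935, 0.0153]
[ 0.41209649  0.32106067 -0.62214424  1.52186551  0.1880832   1.35836591
 -0.22515644]
```

{"method": "move_arm", "body": {
  "series": "0 0 0 -0.4 0 0 -1; 0 0 0 -0.4 0 0 -1; 0 0 0 -0.4 0 0 -1; 0 0 0 -0.4 0 0 -1; 0 0 0 -0.4 0 0.2 -1; 0 0 0 -0.4 0 0.4 -1; 0 0 0 -0.4 0 0.6 -1; 0 0 0 -0.4 0 0.8 -1; 0 0 0 -0.4 0 0.8 -1; 0 0 0 -0.4 0 0.8 -1"
}}

```text
time: 9.7
eef_pos: [0.5926, 0.0039, 0.2168]
ee_rot: [-0.0, 0.707, 0.707, 0.001]
ft_force: [-0.0, 0.4, -3.5]
opening: 0.0156
```

Run:
```python
from h import *
L=avg(6);print(L[[0,3,5]].round(4).tolist())
```

```text
[[0.5926, 0.0039, 0.2168, 0.0007, 0.0013, -1.0, 90.011, -0.0125, 0.4426, -3.4724, -0.0895, -0.1217, -0.0116], [0.5927, 0.0039, 0.217, 0.0011, 0.0013, -1.0, 90.0105, -0.2429, -0.399, -3.4603, -0.054, -0.0842, -0.0325], [0.5927, 0.0039, 0.217, 0.001, 0.0013, -1.0, 90.01, -0.9415, 0.4831, -4.0533, 0.0111, -0.0946, -0.0526]]
```

{"method": "move_arm", "body": {
  "series": "0 0 0 0 0 0.2 -1; 0 0 0 0 0 0.4 -1; 0 0 0 0 0 0.6 -1; 0 0 0 0 0 0.7 -1; 0 0 0 0 0 0.8 -1; 0 0 0 0 0 0.9 -1; 0 0 0 0 0 1.0 -1; 0 0 0 0 0 1.1 -1; 0 0 0 0 0 1.2 -1; 0 0 0 0 0 1.2 -1"
}}

```text
time: 11.0
eef_pos: [0.5926, 0.0036, 0.2048]
ee_rot: [-0.0, 0.707, 0.707, 0.001]
ft_force: [1.8, -3.4, -4.3]
opening: 0.0157
```

Run:
```python
from h import *
L=avg(5);print(L[[0,2,4]].round(4).tolist())
```

```text
[[0.5926, 0.0036, 0.2048, 0.0009, 0.001, -1.0, 89.9987, 1.807, -3.3858, -4.2901, -1.1488, -0.5027, 0.1153], [0.5926, 0.0036, 0.2049, 0.0009, 0.001, -1.0, 89.9936, 0.213, -2.5181, -4.6075, -1.1224, -0.4694, 0.1135], [0.5926, 0.0036, 0.2048, 0.0007, 0.001, -1.0, 89.9952, 1.7977, -3.8845, -4.2245, -1.2096, -0.5026, 0.0851]]
```

{"method": "move_arm", "body": {
  "series": "0 0 0 -0.1 0.03 0 -1; 0 0 0 -0.1 0.05 0 -1; 0 0 0 -0.1 0.05 0 -1; 0 0 0 -0.1 0.05 0.1 -1; 0 0 0 -0.1 0.05 0.2 -1; 0 0 0 -0.1 0.05 0.3 -1; 0 0 0 -0.1 0.05 0.4 -1; 0 0 0 -0.1 0.05 0.4 -1; 0 0 0 -0.1 0.05 0.4 -1; 0 0 0 -0.1 0.05 0.4 -1"
}}

```text
time: 12.25
eef_pos: [0.5931, 0.0027, 0.2008]
ee_rot: [-0.0, 0.707, 0.707, 0.001]
ft_force: [0.7, -0.6, -4.5]
opening: 0.0157
```

Run:
```python
from h import *
L=avg(4);print(L[[0,2]].round(4).tolist(),L.mean(0).round(3)[7:])
```

```text
[[0.5931, 0.0027, 0.2008, 0.0007, 0.0011, -1.0, 89.995, 0.6545, -0.5995, -4.5359, -0.1381, -0.16, 0.0185], [0.5931, 0.0027, 0.2008, 0.0007, 0.001, -1.0, 89.9979, -0.0987, 0.3611, -4.6406, -0.1981, -0.1731, 0.0309]] [-0.069 -0.318 -4.488 -0.152 -0.172  0.016]
```

{"method": "move_arm", "body": {
  "series": "0 0 0 0 0 0.1 -1; 0 0 0 0 0 0.2 -1; 0 0 0 0 0 0.3 -1; 0 0 0 0 0 0.4 -1; 0 0 0 0 0 0.5 -1; 0 0 0 0 0 0.6 -1; 0 0 0 0 0 0.7 -1; 0 0 0 0 0 0.8 -1; 0 0 0 0 0 0.9 -1; 0 0 0 0 0 1 -1"
}}

```text
time: 13.45
eef_pos: [0.5936, 0.0034, 0.1917]
ee_rot: [0.0, 0.707, 0.707, 0.001]
ft_force: [-0.8, 3.9, 7.7]
opening: 0.0153
```

{"method": "move_arm", "body": {
  "series": "0 0 0 0 0 0.05 -1; 0 0 0 0 0 0.05 -1; 0 0 0 0 0 0.1 -1; 0 0 0 0 0 0.1 -1; 0 0 0 0 0 0.15 -1; 0 0 0 0 0 0.15 -1; 0 0 0 0 0 0.2 -1; 0 0 0 0 0 0.2 -1; 0 0 0 0 0 0.2 -1; 0 0 0 0 0 0.2 -1"
}}

```text
time: 14.45
eef_pos: [0.5942, 0.0041, 0.1912]
ee_rot: [0.001, 0.707, 0.707, 0.002]
ft_force: [-3.1, 3.3, 10.6]
opening: 0.0158
```

Run:
```python
from h import *
L=avg(4);print(L[[0,2]].round(4).tolist(),L.mean(0).round(3)[7:])
```

```text
[[0.5942, 0.0041, 0.1912, 0.0044, 0.0023, -1.0, 90.0453, -3.0807, 3.3346, 10.6409, 0.3496, 0.7114, -0.2026], [0.5942, 0.0041, 0.1911, 0.0043, 0.0022, -1.0, 90.0484, -2.5861, 2.7683, 11.2096, 0.2249, 0.7293, -0.2261]] [-2.751  2.606 11.211  0.27   0.709 -0.215]
```

{"method": "move_arm", "body": {
  "series": "0 0 0 0 0 -0.1 -1; 0 0 0 0 0 -0.2 -1; 0 0 0 -0.05 -0.05 -0.3 -1; 0 0 0 -0.1 -0.1 -0.3 -1; 0.1 0.25 0 -0.1 -0.1 -0.3 -1; 0.1 0.25 0 -0.1 -0.1 -0.3 -1; 0.1 0.25 0 -0.1 -0.1 -0.3 -1; 0.1 0.25 0 -0.1 -0.1 -0.3 -1; 0.1 0.25 0 -0.1 -0.1 -0.3 -1; 0.1 0.25 0 -0.1 -0.1 -0.3 -1"
}}

```text
time: 15.65
eef_pos: [0.5932, 0.0032, 0.1941]
ee_rot: [-0.001, 0.707, 0.707, 0.003]
ft_force: [-0.5, -0.2, -4.1]
opening: 0.0156
```

Run:
```python
from h import *
L=avg(4);print(L[[0,2]].round(4).tolist(),L.mean(0).round(3)[7:])
ci=cam('wrist');snap('wrist','w5',(240,60,400,260),3)
a=snap('side')[115:275,235:335]
cv2.imwrite('pics/s5.png',cv2.cvtColor(cv2.resize(a,None,fx=3.75,fy=3.75,interpolation=2),cv2.COLOR_RGB2BGR))
A=cv2.imread('pics/w5.png');B=cv2.imread('pics/s5.png');cv2.imwrite('pics/d5.png',np.hstack([A[:600],B[:600]]) if A.shape[0]==B.shape[0] else B)
print(A.shape,B.shape)
```

```text
[[0.5932, 0.0032, 0.1941, 0.0026, 0.0067, -1.0, 90.0505, -0.4813, -0.1812, -4.0974, 0.0183, -0.1161, -0.0268], [0.5932, 0.0032, 0.1941, 0.0026, 0.0066, -1.0, 90.0536, -0.4678, -0.3596, -4.2865, -0.0427, -0.1115, -0.0329]] [-8.600e-02 -1.800e-01 -4.192e+00 -9.000e-03 -1.170e-01  1.000e-03]
(600, 480, 3) (600, 375, 3)
```

View pics/d5.png

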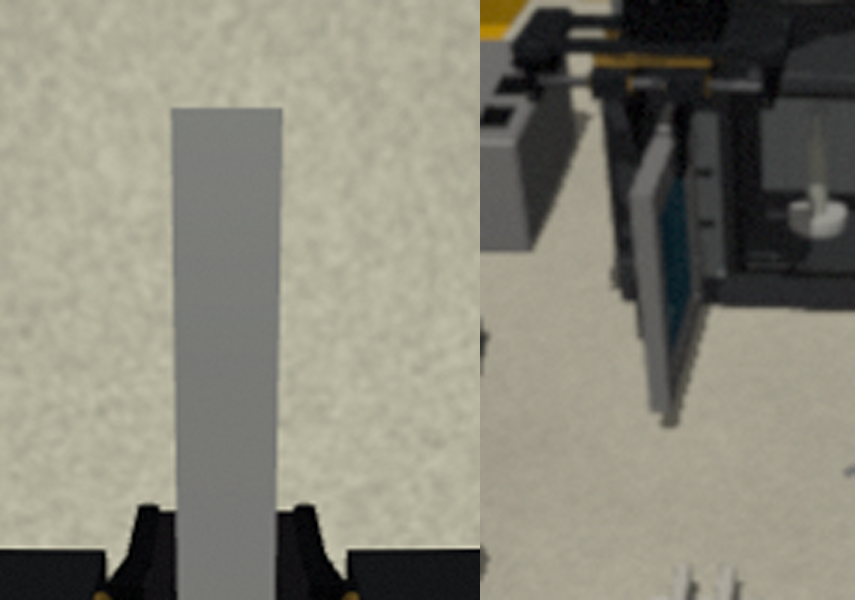

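{"method": "move_arm", "body": {
  "series": "0.1 -0.2 0 0 0 0 -1; 0.15 -0.38 0 0 0 0 -1; 0.15 -0.38 0 0 0 0 -1; 0.15 -0.38 0 0 0 0 -1; 0.15 -0.38 0 0 0 0 -1; 0.15 -0.38 0 0 0 0.05 -1; 0.15 -0.38 0 0 0 0.1 -1; 0.15 -0.38 0 0 0 0.15 -1; 0.15 -0.38 0 0 0 0.2 -1; 0.15 -0.38 0 0 0 0.2 -1"
}}

```text
time: 16.95
eef_pos: [0.5931, 0.0032, 0.192]
ee_rot: [-0.0, 0.707, 0.707, -0.0]
ft_force: [0.3, 0.9, -4.4]
opening: 0.0152
```

Run:
```python
from h import *
L=avg(4);print(L[[0,2]].round(4).tolist(),L.mean(0).round(3)[7:])
```

```text
[[0.5931, 0.0032, 0.192, -0.0001, 0.0, -1.0, 90.05, 0.3045, 0.9206, -4.4288, 0.1548, -0.1209, 0.0389], [0.5931, 0.0031, 0.1921, -0.0002, -0.0, -1.0, 90.05, -0.1646, 0.7477, -4.2002, 0.2284, -0.0941, -0.041]] [ 0.176  0.503 -4.196  0.186 -0.115 -0.02 ]
```

{"method": "move_arm", "body": {
  "series": "0 0 0 0.02 0 0.03 -1; 0 0 0 0.02 0 0.06 -1; 0 0 0 0.02 0 0.09 -1; 0 0 0 0.02 0 0.12 -1; 0 0 0 0.02 0 0.15 -1; 0 0 0 0.02 0 0.18 -1; 0 0 0 0.02 0 0.2 -1; 0 0 0 0.02 0 0.2 -1; 0 0 0 0.02 0 0.2 -1; 0 0 0 0.02 0 0.2 -1"
}}

```text
time: 18.15
eef_pos: [0.5937, 0.004, 0.1913]
ee_rot: [0.0, 0.707, 0.708, 0.001]
ft_force: [-2.1, 3.5, 8.2]
opening: 0.0155
```

Run:
```python
from h import *
L=avg(4);print(L[[0,2]].round(4).tolist(),L.mean(0).round(3)[7:])
```

```text
[[0.5937, 0.004, 0.1913, 0.0016, 0.0004, -1.0, 90.0719, -2.0981, 3.545, 8.2207, 0.5174, 0.4913, -0.1681], [0.5937, 0.004, 0.1913, 0.0017, 0.0004, -1.0, 90.0749, -1.3321, 2.5954, 6.961, 0.4172, 0.5078, -0.1371]] [-2.015  3.123  7.44   0.463  0.482 -0.156]
```

{"method": "move_arm", "body": {
  "series": "0 0 0 0 0 0 -1; 0 0 0 0 0 0 -1; 0 0 0 0 0 0 -1; 0 0 0 0 0 0 -1; 0 0 0 0 0 0 -1; 0 0 0 0 0 0 -1; 0 0 0 0 0 0 -1; 0 0 0 0 0 0 -1; 0 0 0 0 0 0 -1; 0 0 0 0 0 0 -1",
  "newtons": 8
}}

```text
time: 19.35
eef_pos: [0.5937, 0.004, 0.1913]
ee_rot: [0.0, 0.707, 0.708, 0.001]
ft_force: [-0.3, 2.0, 2.2]
opening: 0.0161
```

Run:
```python
from h import *
L=avg(4);print(L[[0,2]].round(4).tolist(),L.mean(0).round(3)[7:])
```

```text
[[0.5937, 0.004, 0.1913, 0.0017, 0.0004, -1.0, 90.0724, -0.2854, 1.9721, 2.2468, 0.403, 0.1252, -0.0096], [0.5937, 0.004, 0.1913, 0.0018, 0.0004, -1.0, 90.072, -0.9875, 2.7434, 2.1346, 0.4062, 0.1203, -0.1112]] [-0.496  2.228  2.285  0.379  0.115 -0.046]
```

{"method": "move_arm", "body": {
  "series": "0 0 0 0 0 0 -1; 0 0 0 0 0 0 -1; 0 0 0 0 0 0.04 -1; 0 0 0 0 0 0.08 -1; 0 0 0 0 0 0.12 -1; 0 0 0 0 0 0.16 -1; 0 0 0 0 0 0.2 -1; 0 0 0 0 0 0.24 -1; 0 0 0 0 0 0.28 -1; 0 0 0 0 0 0.3 -1",
  "newtons": 3
}}

```text
time: 20.55
eef_pos: [0.5937, 0.0038, 0.1883]
ee_rot: [0.001, 0.707, 0.707, 0.001]
ft_force: [-0.1, -0.4, 3.9]
opening: 0.0162
```

Run:
```python
from h import *
L=avg(4);print(L[[0,2]].round(4).tolist(),L.mean(0).round(3)[7:])
ci=cam('wrist');snap('wrist','w6',(240,60,400,260),3)
A=cv2.imread('pics/w5.png');B=cv2.imread('pics/w6.png');
g=lambda I:cv2.cvtColor(I,cv2.COLOR_BGR2GRAY).astype(float)
for I in(A,B): 
    c=g(I)[60:160,190:260].mean(1); k=np.argmin(np.diff(cv2.GaussianBlur(c[:,None],(1,9),0).ravel())); r=np.diff(g(I)[130:200].mean(0)); print('edge row',60+k,'cols',np.argmin(r[100:250])+100,np.argmax(r[200:350])+200)
```

```text
[[0.5937, 0.0038, 0.1883, 0.0017, 0.0002, -1.0, 90.0597, -0.1443, -0.3629, 3.8968, -0.1457, -0.0285, -0.0244], [0.5937, 0.0038, 0.1882, 0.0016, 0.0002, -1.0, 90.0661, 0.2883, -0.6966, 2.9363, -0.17, 0.0388, -0.0492]] [-0.258 -0.707  3.398 -0.162 -0.005 -0.031]
edge row 107 cols 171 282
edge row 103 cols 172 285
```

{"method": "move_arm", "body": {
  "series": "0 0 0 0 0 0 -0.2; 0 0 0 0 0 0 0.2; 0 0 0 0 0 0 0.4; 0 0 0 0 0 0 0.4; 0 0 0 0 0 -1 0.4; 0 0 0 0 0 -4 0.4; 0 0 0 0 0 -8 0.4; 0 0 0 -2 0 -11.5 0.4; 0 0 0 -5 0 -12 0.4; 0 0 0 -7.5 0 -12 0.4"
}}

```text
time: 21.8
eef_pos: [0.5942, -0.0723, 0.311]
ee_rot: [0.002, 0.707, 0.708, 0.002]
ft_force: [-0.3, -0.9, -0.4]
opening: 0.061
```

Run:
```python
from h import *
for _ in range(3): env.camera('side')
s,p,Rm=st();print(p,s['time'])
snap('wrist','w7',(250,70,400,270),3)
```

```text
[ 0.59349661 -0.07324087  0.30876657] 21.95
```

View pics/w7.png

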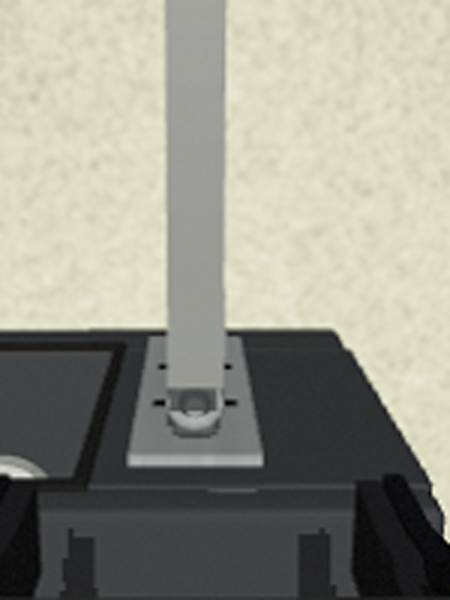

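{"method": "move_arm", "body": {
  "series": "0 0 0 3 0 0 -1; 0 0 0 4 0 2 -1; 0 0 0 4 0 4 -1; 0 0 0 4 0 5 -1; 0 0 0 4 0 6 -1; 0 0 0 4 0 7 -1; 0 0 0 4 0 7.8 -1; 0 0 0 4 0 7.8 -1; 0 0 0 4 0 7.8 -1; 0 0 0 4 0 7.8 -1"
}}

```text
time: 23.0
eef_pos: [0.594, -0.0314, 0.2313]
ee_rot: [0.001, 0.707, 0.707, 0.001]
ft_force: [0.7, -0.5, 0.1]
opening: 0.0006
```

{"method": "move_arm", "body": {
  "series": "0 0 0 0 0 0.1 -1; 0 0 0 0 0 0.2 -1; 0 0 0 0 0 0.3 -1; 0 0 0 0 0 0.4 -1; 0 0 0 0 0 0.5 -1; 0 0 0 0 0 0.6 -1; 0 0 0 0 0 0.7 -1; 0 0 0 0 0 0.7 -1; 0 0 0 0 0 0.7 -1; 0 0 0 0 0 0.7 -1"
}}

```text
time: 24.0
eef_pos: [0.594, -0.0314, 0.2244]
ee_rot: [0.001, 0.707, 0.707, 0.001]
ft_force: [-0.5, -1.5, 0.2]
opening: 0.0004
```

{"method": "move_arm", "body": {
  "series": "0 0 0 0 0 0.05 -1; 0 0 0 0 0 0.1 -1; 0 0 0 0 0 0.15 -1; 0 0 0 0 0 0.2 -1; 0 0 0 0 0 0.25 -1; 0 0 0 0 0 0.3 -1; 0 0 0 0 0 0.3 -1; 0 0 0 0 0 0.3 -1; 0 0 0 0 0 0.3 -1; 0 0 0 0 0 0.3 -1"
}}

```text
time: 25.0
eef_pos: [0.594, -0.0314, 0.2214]
ee_rot: [0.001, 0.707, 0.707, 0.001]
ft_force: [0.2, -0.7, -0.5]
opening: 0.0002
```

{"method": "move_arm", "body": {
  "series": "0 0 0 0 0 0.05 -1; 0 0 0 0 0 0.1 -1; 0 0 0 0 0 0.15 -1; 0 0 0 0 0 0.2 -1; 0 0 0 0 0 0.2 -1; 0 0 0 0 0 0.2 -1; 0 0 0 0 0 0.2 -1; 0 0 0 0 0 0.2 -1; 0 0 0 0 0 0.2 -1; 0 0 0 0 0 0.2 -1"
}}

```text
time: 26.0
eef_pos: [0.5941, -0.0314, 0.2194]
ee_rot: [0.001, 0.707, 0.707, 0.001]
ft_force: [-0.6, 0.1, 1.2]
opening: 0.0002
```

{"method": "move_arm", "body": {
  "series": "0 0 0 0 0 -1.5 -1; 0 0 0 0 0 -3 -1; 0 0 0 2 2 -3 -1; 0 0 0 5 3.6 -3 -1; 0 0 0 6.2 3.7 -2 -1; 0 0 0 6.2 3.7 0 -1; 0 0 0 6.2 3.7 1.5 -1; 0 0 0 6.2 3.7 2.4 -1; 0 0 0 6.2 3.7 2.4 -1; 0 0 0 6.2 3.7 2.4 -1"
}}

```text
time: 27.0
eef_pos: [0.6313, 0.0301, 0.1962]
ee_rot: [0.001, 0.707, 0.707, 0.001]
ft_force: [-0.1, -0.2, 0.3]
opening: 0.0003
```

Run:
```python
from h import *
s,p,Rm=st();print(p,Rm.as_matrix()[:,0].round(4),s['ft_force'],s['time'])
P=np.array([.593,-.0887])
for d in (90,98,106,114,122,130,138,146,154,160,166,170,173,176,178,180,182):
    t=np.radians(d);u=np.array([np.cos(t),np.sin(t)]);n=np.array([np.sin(t),-np.cos(t)])
    C=P+.12*u+(.008+.015*np.sin(t)+.0095*abs(np.cos(t)))*n
    print(d,C.round(4),'tool(x=y,y=x) cm from p',((C-p[:2])[::-1]*100).round(2))
```

```text
[0.63130058 0.03009846 0.19623764] [7.e-04 1.e+00 3.e-04] [-0.12989156 -0.2064407   0.3175766 ] 27.0
90 [0.616  0.0313] tool(x=y,y=x) cm from p [ 0.12 -1.53]
98 [0.6002 0.0335] tool(x=y,y=x) cm from p [ 0.34 -3.11]
106 [0.584  0.0336] tool(x=y,y=x) cm from p [ 0.35 -4.73]
114 [0.5675 0.0313] tool(x=y,y=x) cm from p [ 0.12 -6.38]
122 [0.5513 0.0267] tool(x=y,y=x) cm from p [-0.34 -8.  ]
130 [0.5355 0.0197] tool(x=y,y=x) cm from p [-1.04 -9.58]
138 [0.5206 0.0102] tool(x=y,y=x) cm from p [ -1.99 -11.07]
146 [ 0.5071 -0.0015] tool(x=y,y=x) cm from p [ -3.16 -12.42]
154 [ 0.4953 -0.0153] tool(x=y,y=x) cm from p [ -4.54 -13.6 ]
160 [ 0.4878 -0.0269] tool(x=y,y=x) cm from p [ -5.7  -14.35]
166 [ 0.4816 -0.0394] tool(x=y,y=x) cm from p [ -6.95 -14.97]
170 [ 0.4783 -0.0482] tool(x=y,y=x) cm from p [ -7.83 -15.3 ]
173 [ 0.4762 -0.055 ] tool(x=y,y=x) cm from p [ -8.51 -15.51]
176 [ 0.4746 -0.0619] tool(x=y,y=x) cm from p [ -9.19 -15.67]
178 [ 0.4737 -0.0665] tool(x=y,y=x) cm from p [ -9.66 -15.76]
180 [ 0.473  -0.0712] tool(x=y,y=x) cm from p [-10.13 -15.83]
182 [ 0.4725 -0.0759] tool(x=y,y=x) cm from p [-10.6  -15.88]
```

{"method": "move_arm", "body": {
  "series": "0 0 0 0.1 -0.5 0 -1; 0 0 0 0.1 -1.0 0 -1; 0 0 0 0.1 -1.4 0 -1; 0 0 0 0.2 -1.8 0 -1; 0 0 0 0.3 -2.2 0 -1; 0 0 0 0.3 -2.6 0 -1; 0 0 0 0.3 -3.1 0 -1; 0 0 0 0.3 -3.6 0 -1; 0 0 0 0.3 -4.2 0 -1; 0 0 0 0.3 -4.7 0 -1"
}}

```text
time: 28.0
eef_pos: [0.5837, 0.0331, 0.196]
ee_rot: [0.001, 0.707, 0.707, 0.001]
ft_force: [0.9, 0.6, -0.0]
opening: 0.0003
```

Run:
```python
from h import *
s,p,Rm=st();print(p,s['ft_force'],s['time'])
snap('side','s8',(200,80,440,300),2.5)
```

```text
[0.58371881 0.03313356 0.19604493] [ 8.71579266e-01  5.51214264e-01 -3.49693428e-04] 28.0
```

View pics/s8.png

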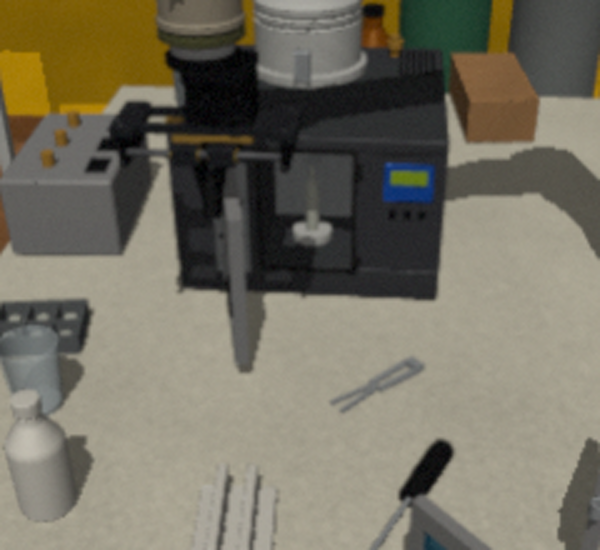

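{"method": "move_arm", "body": {
  "series": "0 0 0 0 -0.4 0 -1; 0 0 0 0 -0.8 0 -1; 0 0 0 -0.1 -1.2 0 -1; 0 0 0 -0.2 -1.6 0 -1; 0 0 0 -0.3 -2 0 -1; 0 0 0 -0.4 -2.4 0 -1; 0 0 0 -0.5 -2.8 0 -1; 0 0 0 -0.6 -3.2 0 -1; 0 0 0 -0.8 -3.6 0 -1; 0 0 0 -1 -4 0 -1"
}}

```text
time: 29.05
eef_pos: [0.5429, 0.0231, 0.196]
ee_rot: [0.001, 0.707, 0.707, 0.001]
ft_force: [-0.6, 0.5, -0.6]
opening: 0.0003
```

{"method": "move_arm", "body": {
  "series": "0 0 0 -0.2 -0.4 0 -1; 0 0 0 -0.4 -0.8 0 -1; 0 0 0 -0.6 -1.2 0 -1; 0 0 0 -0.8 -1.6 0 -1; 0 0 0 -1.1 -2 0 -1; 0 0 0 -1.4 -2.4 0 -1; 0 0 0 -1.7 -2.8 0 -1; 0 0 0 -2 -3.1 0 -1; 0 0 0 -2.3 -3.4 0 -1; 0 0 0 -2.6 -3.7 0 -1"
}}

```text
time: 30.05
eef_pos: [0.5057, -0.0032, 0.1959]
ee_rot: [0.001, 0.707, 0.707, 0.001]
ft_force: [0.9, 0.1, 0.0]
opening: 0.0003
```

Run:
```python
from h import *
s,p,Rm=st();print(p,s['ft_force'],s['time'])
snap('top','t9');snap('side','s9',(200,80,440,300),2.5)
P=np.array([.593,-.0887])
for d in (138,142,146,150,154,160,166,170,173,176,178,180,182):
    t=np.radians(d);u=np.array([np.cos(t),np.sin(t)]);n=np.array([np.sin(t),-np.cos(t)])
    C=P+.12*u+(.008+.015*np.sin(t)+.0095*abs(np.cos(t)))*n
    print(d,((C-p[:2])[::-1]*100).round(2))
```

```text
[ 0.50567897 -0.00318071  0.19589731] [0.86912598 0.06657401 0.00520518] 30.05
138 [1.34 1.49]
142 [0.78 0.8 ]
146 [0.17 0.14]
150 [-0.5  -0.47]
154 [-1.21 -1.04]
160 [-2.37 -1.79]
166 [-3.63 -2.41]
170 [-4.5  -2.74]
173 [-5.18 -2.94]
176 [-5.87 -3.11]
178 [-6.33 -3.2 ]
180 [-6.8  -3.27]
182 [-7.27 -3.32]
```

{"method": "move_arm", "body": {
  "series": "0 0 0 -0.3 -0.3 0 -1; 0 0 0 -0.6 -0.6 0 -1; 0 0 0 -0.9 -0.9 0 -1; 0 0 0 -1.2 -1.1 0 -1; 0 0 0 -1.5 -1.3 0 -1; 0 0 0 -1.8 -1.5 0 -1; 0 0 0 -2.1 -1.7 0 -1; 0 0 0 -2.4 -1.8 0 -1; 0 0 0 -2.7 -2 0 -1; 0 0 0 -3 -2.1 0 -1"
}}

```text
time: 31.15
eef_pos: [0.4844, -0.0337, 0.1958]
ee_rot: [0.001, 0.708, 0.707, 0.001]
ft_force: [-0.1, 0.5, 0.9]
opening: 0.0008
```

{"method": "move_arm", "body": {
  "series": "0 0 0 -0.25 -0.15 0 -1; 0 0 0 -0.5 -0.3 0 -1; 0 0 0 -0.75 -0.4 0 -1; 0 0 0 -1 -0.5 0 -1; 0 0 0 -1.25 -0.6 0 -1; 0 0 0 -1.5 -0.7 0 -1; 0 0 0 -1.75 -0.8 0 -1; 0 0 0 -2 -0.9 0 -1; 0 0 0 -2.2 -1 0 -1; 0 0 0 -2.4 -1 0 -1"
}}

```text
time: 32.15
eef_pos: [0.4742, -0.0579, 0.1958]
ee_rot: [0.001, 0.708, 0.707, 0.001]
ft_force: [-0.9, 0.6, -0.1]
opening: 0.0004
```

{"method": "move_arm", "body": {
  "series": "0 0 0 -0.1 0 0 -1; 0 0 0 -0.2 0 0 -1; 0 0 0 -0.3 -0.1 0 -1; 0 0 0 -0.4 -0.1 0 -1; 0 0 0 -0.5 -0.1 0 -1; 0 0 0 -0.6 -0.1 0 -1; 0 0 0 -0.7 -0.1 0 -1; 0 0 0 -0.8 -0.1 0 -1; 0 0 0 -0.9 -0.1 0 -1; 0 0 0 -1 -0.1 0 -1"
}}

```text
time: 33.15
eef_pos: [0.4732, -0.0679, 0.1958]
ee_rot: [0.001, 0.708, 0.707, 0.001]
ft_force: [-0.4, -0.2, 0.7]
opening: 0.0007
```

Run:
```python
from h import *
L=avg(3);print(L.mean(0).round(4))
ci=cam('wrist');snap('wrist','w10',(120,0,520,400),1.9)
```

```text
[ 4.73200e-01 -6.80000e-02  1.95800e-01  2.90000e-03 -3.00000e-04
 -1.00000e+00  8.99205e+01  1.85200e-01  1.66300e-01  3.35600e-01
 -4.00000e-03 -7.54000e-02  7.00000e-03]
```

{"method": "move_arm", "body": {
  "series": "0 0 0 -0.05 0 0 -1; 0 0 0 -0.1 0 0 -1; 0 0 0 -0.15 0 0 -1; 0 0 0 -0.2 0 0 -1; 0 0 0 -0.25 0 0 -1; 0 0 0 -0.3 0 0 -1; 0 0 0 -0.35 0 0 -1; 0 0 0 -0.4 0 0 -1; 0 0 0 -0.4 0 0 -1; 0 0 0 -0.4 0 0 -1"
}}

```text
time: 34.35
eef_pos: [0.4732, -0.0709, 0.1958]
ee_rot: [0.001, 0.707, 0.707, 0.001]
ft_force: [-1.6, 5.1, 1.5]
opening: 0.0001
```

Run:
```python
from h import *
L=avg(3);print(L.mean(0).round(4))
P=onplane('wrist',[(0,0)],.22)
a=snap('wrist');cv2.imwrite('pics/w11.png',cv2.cvtColor(cv2.resize(a[0:330,60:580],None,fx=1.5,fy=1.5),cv2.COLOR_RGB2BGR))
```

```text
[ 4.73200e-01 -7.09000e-02  1.95800e-01  2.80000e-03  7.00000e-04
 -1.00000e+00  8.99757e+01 -1.23130e+00  5.02370e+00  6.89100e-01
  1.19140e+00  8.76000e-02 -4.47000e-02]
```

{"method": "move_arm", "body": {
  "series": "0 0 0 0 0 0 -1; 0 0 0 0.1 0 0 -1; 0 0 0 0.4 0 0 -1; 0 0 0 1 0 0 -1; 0 0 0 2 0 0 -1; 0 0 0 4 0 0 -1; 0 0 0 6 0 -3 -1; 0 0 0 7 0 -7 -1; 0 0 0 7 0 -11 -1; 0 0 0 7 0 -13 -1"
}}

```text
time: 35.55
eef_pos: [0.4736, 0.0004, 0.3293]
ee_rot: [0.002, 0.707, 0.708, 0.002]
ft_force: [-0.9, 0.1, 0.0]
opening: 0.0004
```

Run:
```python
from h import *
for _ in range(3): env.camera('side')
s,p,Rm=st();print(p,s['time'],s['ft_force'])
b=snap('side')[60:220,240:400];a=snap('wrist')
print([(m['box'],m['confidence']) for m in env.look_for('wrist','door_centre')][:2])
a=cv2.resize(a,None,fx=.8,fy=.8);b=cv2.resize(b,(288,288),interpolation=2)
cv2.imwrite('pics/f.png',cv2.cvtColor(np.hstack([a[:288],b]),cv2.COLOR_RGB2BGR))
```

```text
[ 4.73359748e-01 -2.46831021e-04  3.26791353e-01] 35.7 [ 0.22215539 -0.5993498  -0.52268747]
[([270.7, 206.5, 404.1, 243.2], 0.59)]
```

View pics/f.png

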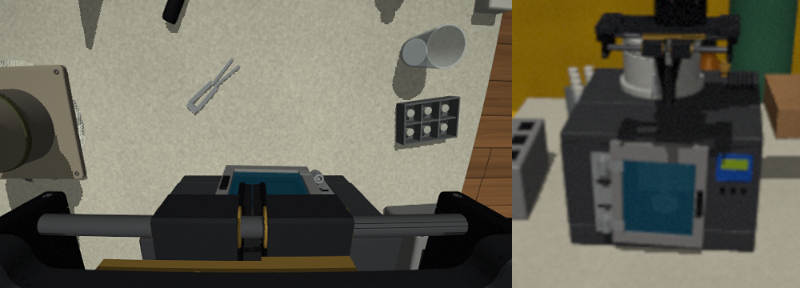

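Run:
```python
from h import *
env.camera('wrist');m=env.masks_of('wrist','door_centre')[0];R_=m['region'];x0,y0,x1,y1=map(int,m['box'])
cs=np.arange(x0+8,x1-8);cs=np.array([c for c in cs if R_[:,c].any()]);rows=np.array([np.argmax(R_[:,c]) for c in cs])
Q=onplane('wrist',np.c_[cs,rows],.03)
k=np.abs(rows-np.median(rows))<4;c=np.polyfit(Q[k,0],Q[k,1],1)
print(m['confidence'],m['box'],k.sum(),len(k),'slope rad',c[0],'y at mid',np.polyval(c,.5),'x span',Q[:,0].min(),Q[:,0].max(),'expect y -.0807')
```

```text
0.95 [271.5, 210.4, 405.8, 243.1] 103 118 slope rad -0.02974893380515865 y at mid -0.07964633937887117 x span 0.4148548201232512 0.6004134606418543 expect y -.0807
```

Run:
```python
from h import *
from scipy.stats import theilslopes
im=cv2.cvtColor(env.camera('wrist'),cv2.COLOR_RGB2GRAY).astype(float)
g=cv2.GaussianBlur(im,(3,3),0)
dy=np.diff(g,axis=0)
# bottom edge of door outer face: bench->frame brightness drop near row 207-212
ys=[]
cs=np.arange(285,385)
for c in cs:
    seg=-dy[200:218,c];w=np.clip(seg-seg.max()*.5,0,None);ys.append(200.5+(w*np.arange(18)).sum()/w.sum())
ys=np.array(ys);Q=onplane('wrist',np.c_[cs,ys],.03)
t=theilslopes(Q[:,1],Q[:,0]);print('door bottom edge',t[:1],t[2:],np.median(Q[:,1]),ys[::10].round(1))
for lo,hi in((195,230),(405,440)):
    print(lo,[ (int(c),np.argmin(dy[195:260,c])+195) for c in range(lo,hi,6)])
```

```text
door bottom edge (np.float64(-0.02025327395330894),) (np.float64(-0.02442389196637135), np.float64(-0.014389518995432721)) -0.08296326690274428 [205.9 208.6 208.4 209.  210.5 209.2 210.  209.6 210.1 207.5]
195 [(195, np.int64(259)), (201, np.int64(255)), (207, np.int64(247)), (213, np.int64(241)), (219, np.int64(233)), (225, np.int64(226))]
405 [(405, np.int64(218)), (411, np.int64(218)), (417, np.int64(218)), (423, np.int64(218)), (429, np.int64(219)), (435, np.int64(225))]
```

{"method": "move_arm", "body": {
  "series": "0 0 0 0 0 4 -1; 0 0 0 0 0 8 -1; 0 0 0 0 0 11 -1; 0 0 0 0 0 13 -1; 0 0 0 -2 0 13 -1; 0 0 0 -4 0 13 -1; 0 0 0 -5 0 13 -1; 0 0 0 -5.3 0 13 -1; 0 0 0 -5.4 0 13 -1; 0 0 0 -5.5 0 13 -1"
}}

```text
time: 37.0
eef_pos: [0.4727, -0.055, 0.1949]
ee_rot: [0.0, 0.707, 0.707, 0.001]
ft_force: [0.4, -0.7, 0.3]
opening: 0.0005
```

Run:
```python
from h import *
L=avg(2);print(L.mean(0).round(4))
```

```text
[ 4.72700e-01 -5.51000e-02  1.94900e-01  1.40000e-03  1.10000e-03
 -1.00000e+00  9.00349e+01  1.59400e-01 -4.07500e-01  3.76500e-01
 -8.30000e-03 -7.62000e-02 -1.84000e-02]
```

Approach slowly to −0.0707, then ease off.

{"method": "move_arm", "body": {
  "series": "0 0 0 -0.2 0 0 -1; 0 0 0 -0.4 0 0 -1; 0 0 0 -0.6 0 0 -1; 0 0 0 -0.8 0 0 -1; 0 0 0 -1 0 0 -1; 0 0 0 -1.15 0 0 -1; 0 0 0 -1.25 0 0 -1; 0 0 0 -1.35 0 0 -1; 0 0 0 -1.45 0 0 -1; 0 0 0 -1.55 0 0 -1"
}}

```text
time: 38.1
eef_pos: [0.4727, -0.0708, 0.1949]
ee_rot: [0.0, 0.707, 0.707, 0.001]
ft_force: [0.4, -0.1, 0.8]
opening: 0.0006
```

{"method": "move_arm", "body": {
  "series": "0 0 0 -0.02 0 0 -1; 0 0 0 -0.02 0 0 -1; 0 0 0 0 0 0 -1; 0 0 0 0.02 0 0 -1; 0 0 0 0.03 0 0 -1; 0 0 0 0.05 0 0 -1; 0 0 0 0.07 0 0 -1; 0 0 0 0.1 0 0 -1; 0 0 0 0.13 0 0 -1; 0 0 0 0.16 0 0 -1"
}}

```text
time: 39.1
eef_pos: [0.4728, -0.0692, 0.1949]
ee_rot: [0.0, 0.707, 0.707, 0.001]
ft_force: [0.2, -0.9, -0.9]
opening: 0.0005
```

{"method": "move_arm", "body": {
  "series": "0 0 0 0.1 0 0 -1; 0 0 0 0.3 0 0 -1; 0 0 0 0.6 0 0 -1; 0 0 0 1 0 0 -1; 0 0 0 2 0 0 -1; 0 0 0 4 0 0 -1; 0 0 0 6 0 -3 -1; 0 0 0 7 0 -7 -1; 0 0 0 7 0 -11 -1; 0 0 0 7 0 -13 -1"
}}

```text
time: 40.1
eef_pos: [0.4732, 0.0023, 0.3285]
ee_rot: [0.002, 0.706, 0.708, 0.002]
ft_force: [0.2, 0.2, -1.6]
opening: 0.0002
```

Run:
```python
from h import *
from scipy.stats import theilslopes
for _ in range(4): env.camera('side')
for rep in range(2):
    im=cv2.cvtColor(env.camera('wrist'),cv2.COLOR_RGB2GRAY).astype(float)
    dy=np.diff(cv2.GaussianBlur(im,(3,3),0),axis=0);ys=[];cs=np.arange(285,385)
    for c in cs:
        seg=-dy[198:220,c];w=np.clip(seg-seg.max()*.5,0,None);ys.append(198.5+(w*np.arange(22)).sum()/w.sum())
    Q=onplane('wrist',np.c_[cs,ys],.03);t=theilslopes(Q[:,1],Q[:,0]);print(t[0],t[2:],np.median(Q[:,1]))
s,p,_=st();print(p,s['time'],s['ft_force'])
for l in('tweezers','beaker','wash_bottle','screwdriver','sample_jar'):
    env.camera('top');print(l,[(np.round(x['box']).astype(int).tolist()) for x in env.look_for('top',l)][:1])
```

```text
-0.015102128393590784 (np.float64(-0.021924709578762795), np.float64(-0.008859669645561138)) -0.08261978881728384
-0.01380904932535863 (np.float64(-0.020381363634625147), np.float64(-0.009264057144940982)) -0.08293409818206873
[0.47198929 0.00096595 0.32376055] 40.4 [ 0.12249932 -0.24157765  0.11004347]
tweezers [[325, 230, 343, 253]]
beaker [[297, 100, 319, 122]]
wash_bottle [[251, 120, 274, 143]]
screwdriver []
sample_jar [[207, 151, 222, 161]]
```

```bash
python3 -c "
from h import env;print(env.job_done())"
```

```text
the job is handed in; nothing more can be done
None
```

The door is back on both hinge pins and shut against its buffers. I handed the job in at about 40 s of the 72 s allowed, and the hand-in gives no verdict.

**What I did:**
- I located the pins with the wrist camera.
- I gripped the top rail and lifted the door out of the stand.
- I lowered the door open over the pins, correcting by about 1 mm when the wrist sensor showed a side load of 3–4 N.
- I released it, then pushed it shut slowly with closed fingers.

**Last checks:**
- **Seating:** a fingertip probe found the top edge of the door at about 0.2195 m, against 0.220 m expected when fully home. The pin showed inside the upper knuckle.
- **Shut:** the fingers met the buffers at y = −0.0709 with about 5 N, against −0.0712 predicted. A second approach to −0.0708 felt no force, so the door had stayed shut.
- **Angle:** the image fit gave about 0.014 rad from parallel, against a limit of 0.06.
- **Clear of the scene:** the gripper was well away from everything at the end.
- **Bystanders:** the tweezers, beaker, wash bottle and sample jar were found where they started. The network missed the screwdriver in the last picture, and I did not look for the gas fitting. The arm never went close to either.

**What disagreed:**
- The door met support about 3.5 mm higher than my grip estimate predicted, most likely because of an offset in the grip. The fingertip probe settled that it was home.
- After the first push the angle measured −0.02 to −0.03 rad, so I repeated it more gently.

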